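# Clear the spectrometer bench: cone, jars and vials to their places

### The job

To tidy up after the measuring run, start with the copper cone: before you take up anything else, set it flange down on the middle of the square black rubber pad. Then stand both black jars in the large white tray and one white vial in each bay of the small divided rack, upright and flat on the tray or bay floor; set things down, never drop them.

Things in the scene. Friction and masses are not known exactly. Their poses are not given: they have to be found in the camera images.
- cone_mid (a point): The copper interface cone of the spectrometer, lying flange down on the bench: a round flange 50 mm across and 14 mm thick, from which a cone 38 mm across tapers upward to a blunt tip; 34 mm high in all. Pick it by the flange's edge. The point is the middle of the flange, 7 mm above its underside; z up. Weighs about 80 g.
- jar1_mid (a point): One squat black plastic jar with a black screw lid and a white label, standing upright: 46 mm across, 66 mm high; round, so its yaw means nothing. The point is its centre, 33 mm above its underside; z up. It belongs in the tray. Weighs about 90 g.
- jar2_mid (a point): The other squat black plastic jar with a black screw lid and a white label, standing upright: 46 mm across, 66 mm high; round, so its yaw means nothing. The point is its centre, 33 mm above its underside; z up. It belongs in the tray. Weighs about 90 g.
- vial1_mid (a point): A slim white plastic sample vial with a slightly narrower white screw cap, standing upright: body 28 mm across up to 58 mm, cap 22 mm across, 80 mm high in all; round, so its yaw means nothing. The point is its centre, 40 mm above its underside; z up. It belongs in either bay of the rack. Weighs about 40 g.
- vial2_mid (a point): A second slim white plastic sample vial with a slightly narrower white screw cap, standing upright: body 28 mm across up to 58 mm, cap 22 mm across, 80 mm high in all; round, so its yaw means nothing. The point is its centre, 40 mm above its underside; z up. It belongs in either bay of the rack. Weighs about 40 g.
- tray: The jar tray: the larger of the two white open trays, undivided, fixed to the bench. 96 mm (its x) by 180 mm (its y) outside, walls 4 mm thick and 12 mm high, floor 4 mm thick. Origin: centre of its underside, on the bench. It takes the two jars side by side along its y, for instance at 42 mm either side of the middle.
- rack: The vial rack: the smaller white tray, fixed to the bench, parted by one wall into two square bays side by side along its y. 62 mm (its x) by 122 mm (its y) outside, walls 4 mm thick and 18 mm high, floor 4 mm thick. Each bay is about 55 mm square inside; the bay centres lie 29.5 mm either side of the middle along its y. Origin: centre of its underside, on the bench.
- pad: The cone's rest: a plain black square rubber pad, 90 by 90 mm, 10 mm thick, fixed flat on the bench. Origin: centre of its underside, on the bench; x and y along its edges.
Things that resemble listed ones, but are neither listed nor needed, are in the scene too. Leave any blue, pink or purple look-alike of the part that bears cone_mid alone.

How it is judged:
On the way:
1. the cone rests on the middle of the pad, let go, while the jars and vials are still where they stood (each moved less than 30 mm) (z of cone_mid in the frame of pad between 0.012 and 0.022 m and angle between cone_mid's own z axis and vertical below 0.15 rad and horizontal distance between cone_mid and pad below 0.018 m and contact force between the fingers and cone below 0.1 N and distance of each of vial1_mid, vial2_mid, jar1_mid, jar2_mid from where it was at the start of the episode below 0.03 m), for 0.2 s.
At the end, for the whole second after the job is handed in: The cone lies flange down on the pad, within 18 mm of its centre; both jars stand upright on the tray's floor between its walls; the vials stand upright on the rack's floor, one in each bay; all are at rest (under 20 mm/s) and tilted less than 0.15 rad (z of cone_mid in the frame of pad between 0.012 and 0.022 m and angle between each of cone_mid, jar1_mid, jar2_mid's own z axis and vertical below 0.15 rad and horizontal distance between cone_mid and pad below 0.018 m and x of jar1_mid in the frame of tray between -0.022 and 0.022 m and y of jar1_mid in the frame of tray between -0.064 and 0.064 m and z of jar1_mid in the frame of tray between 0.03 and 0.042 m and x of jar2_mid in the frame of tray between -0.022 and 0.022 m and y of jar2_mid in the frame of tray between -0.064 and 0.064 m and z of jar2_mid in the frame of tray between 0.03 and 0.042 m and ((x of vial1_mid in the frame of rack between -0.015 and 0.015 m and y of vial1_mid in the frame of rack between 0.012 and 0.047 m and z of vial1_mid in the frame of rack between 0.037 and 0.05 m and angle between each of vial1_mid, vial2_mid's own z axis and vertical below 0.15 rad and x of vial2_mid in the frame of rack between -0.015 and 0.015 m and y of vial2_mid in the frame of rack between -0.047 and -0.012 m and z of vial2_mid in the frame of rack between 0.037 and 0.05 m) or (x of vial1_mid in the frame of rack between -0.015 and 0.015 m and y of vial1_mid in the frame of rack between -0.047 and -0.012 m and z of vial1_mid in the frame of rack between 0.037 and 0.05 m and angle between each of vial1_mid, vial2_mid's own z axis and vertical below 0.15 rad and x of vial2_mid in the frame of rack between -0.015 and 0.015 m and y of vial2_mid in the frame of rack between 0.012 and 0.047 m and z of vial2_mid in the frame of rack between 0.037 and 0.05 m)) and linear speed of each of vial1, vial2, jar1, jar2, cone below 0.02 m/s); the robot touches nothing.
It fails at once if a thing was dropped: it moved faster than 0.7 m/s (a free fall of about 25 mm) while the fingers did not hold it ((linear speed of vial1 above 0.7 m/s and contact force between the fingers and vial1 below 0.05 N) or (linear speed of vial2 above 0.7 m/s and contact force between the fingers and vial2 below 0.05 N) or (linear speed of jar1 above 0.7 m/s and contact force between the fingers and jar1 below 0.05 N) or (linear speed of jar2 above 0.7 m/s and contact force between the fingers and jar2 below 0.05 N) or (linear speed of cone above 0.7 m/s and contact force between the fingers and cone below 0.05 N)).
It also fails if it takes over 115 s, if anything falls off the work surface, if the arm or the gripper's body presses on something with over 40 N, if the wrist force passes 120 N, or if a joint passes its speed limit or range.

### The arm

A 7-joint arm with a two-finger parallel gripper is mounted at the origin on the work surface. World frame = base frame: x ahead of the robot, y to its left, z up, the work surface at z = 0. Lengths are in m, angles in rad, forces in N, time in s.
With the tool pointing down it reaches from about 0.425 to 0.925 m from the base axis. Payload 6.8 kg.
Tool frame: the origin (TCP) lies between the finger pads; the fingertips stand 14 mm ahead of it and the grasp point (between the pads) lies 5 mm behind it; z points along the fingers, y is the direction in which the jaws open and shut (so a half turn about z gives the same grasp; the last joint's range is limited). The gripper opens to 85 mm and grips with 20 to 120 N. Pads are 22 mm wide; open, the fingers measure 114 mm over their backs; the gripper's body (76 mm by 85 mm) begins 54 mm behind the grasp point. The pads swing forward as they close: fully open they stand 13 mm farther back than shut.
Start: joints at [-1.438, 0.477, 0.022, 1.555, -0.011, 1.109, -0.083], TCP at [0.161, 0.656, 0.245] pointing down, gripper open.
Joint ranges: [-2.96, 2.96], [-0.34, 2.1], [-1.41, 1.46], [0.24, 2.44], [-1.37, 4.51], [0.17, 1.92], [-2.96, 2.96]. Speed limits (rad/s): [2.39, 2.39, 3.14, 3.14, 3.14, 3.14, 3.14].

### API

Orientations are given as a unit quaternion [w, x, y, z].
In Python, from station import bot gives the robot as it stands.
- The arm moves only by the shell command python3 -m crank 'ROWS' [FORCE]. ROWS is JSON, a list of rows, each a list of 3 entries, a list of its own where there are three numbers: the shift along the tool's x, y, z in m, then the turn, a rotation vector about the tool's x, y, z in degrees, then the finger opening in m, from 0 to 0.0854. A call has 1 to 10 rows; each row shifts and turns the commanded pose from where the row before left it, along the tool's axes as they then stand; what a row does not reach is not made up. A row lasts 1/8 s, in which the tool goes at most 62.5 mm and 10.7 degrees, less where a joint would pass 70% of its speed; a pose out of reach is approached as far as the arm can. A call is refused whole if a number of a shift passes 0.0625 or a number of a turn 10.7, either way. A call with a gripper value outside its range is refused whole. The fingers move at their own pace and stop on an object; FORCE is the grip in N (left out, the last holds). Time passes only in rows, so rows that do not move let the fingers close. It gives the time, the measured TCP pose, the force and the opening at its end, in the units of the state.
- bot.get_obs(): the state, without advancing time (a new reading comes with each control period).
- bot.read_camera(name): name is "scene" or "top" or "wrist"; returns (picture, depth): 420x560x3 uint8, red, green, blue; 420x560 float32, m along the optical axis (not along the pixel's ray), 0 where there is no reading.
- bot.calibration(name): a dict with "fx", "fy", "cx", "cy" (pixels), "D" ([k1, k2, p1, p2, k3] as OpenCV has them; the pictures are not rectified), "extrinsics" (4x4, takes a point from camera to world coordinates). Camera axes: x right, y down, z forward; pixel columns grow to the right and rows downward; lengths in m; the calibration is good to about 2 mm. A picture is of the moment at which its call begins: read the wrist's pose just before it. calibration takes no time and is no camera call; for the wrist camera it gives the pose at the moment of the call.
- bot.hand_in(): hands the job in, once; it reports no verdict.
The state is a dict: "t": time; "q": joint angles; "joint_vel": joint speeds; "joint_torque": joint torques, N m; "eef_pos": TCP position; "tool_rot": TCP orientation; "contact_force": force on the tool from outside, world axes, zero at the start; "torque": the same for the moment, N m; "gripper_width": opening from 0.0 (shut) to 1.0 (fully open).
Only numpy, scipy, OpenCV 4.12 (cv2) and the standard library are available. Lean on these libraries where they do the work, as an engineer would, in place of code of your own. Each camera call takes 0.05 s, during which the arm holds its last target.

## Working session

There is one attempt and no reset: what is moved stays moved. The work goes in short steps, Python scripts to look and compute and a shell command to move; the robot and the scene stay as the last step left them, time stands still between calls to the robot, and variables do not carry over. Pictures are saved under pics/ and viewed, and the job is handed in when it is done.

```bash
ls; mkdir -p pics; python3 - <<'E'
from station import bot
import cv2,numpy as np
o=bot.get_obs(); print(o)
for n in("scene","top","wrist"):
    c=bot.calibration(n); print(n,c)
    p,d=bot.read_camera(n); cv2.imwrite(f"pics/{n}0.png",p[...,::-1]); np.save(f"pics/{n}0d.npy",d)
E
```

```text
pics
{'t': 0.0, 'q': array([-1.43811179,  0.4778451 ,  0.02232083,  1.55639423, -0.01148985,
        1.10931083, -0.08311137]), 'joint_vel': array([ 0.00071252,  0.00127436, -0.00071907, -0.00081129,  0.00070248,
        0.00077613,  0.00176842]), 'joint_torque': array([ 3.91505546e-04, -5.96460915e+01,  1.60828907e+00, -2.81184393e+01,
        1.24962162e-02,  9.56849341e-03, -1.29400439e-05]), 'eef_pos': array([0.16083594, 0.65499913, 0.24431932]), 'tool_rot': array([-4.13570582e-05,  1.20085647e-01,  9.92763114e-01, -9.13828838e-04]), 'contact_force': array([ 0.09650899,  0.27434886, -0.01052941]), 'torque': array([-0.03771288, -0.00132828,  0.04208079]), 'gripper_width': 0.9969359983700086}
scene {'fx': 507.1977919041827, 'fy': 507.1977919041827, 'cx': 274.23184933467564, 'cy': 210.30603538394772, 'D': array([-0.08604737,  0.        ,  0.        ,  0.        ,  0.        ]), 'extrinsics': array([[-0.29561554,  0.69508646, -0.65533676,  1.24851882],
       [ 0.95521133,  0.22477791, -0.19247391,  0.18511761],
       [ 0.01351922, -0.68288337, -0.73040231,  0.84322782],
       [ 0.
[... 234 characters left out ...]
xtrinsics': array([[ 0.0236502 , -0.99238568,  0.12087737,  0.41037417],
       [-0.99944461, -0.02063089,  0.02616923, -0.01881862],
       [-0.02347616, -0.12142914, -0.99232244,  1.02191875],
       [ 0.        ,  0.        ,  0.        ,  1.        ]])}
wrist {'fx': 345.04656327021235, 'fy': 345.04656327021235, 'cx': 284.8415364147688, 'cy': 205.9913196787437, 'D': array([0.01041139, 0.        , 0.        , 0.        , 0.        ]), 'extrinsics': array([[ 0.23836317,  0.9377356 ,  0.25265578,  0.0967268 ],
       [ 0.97117471, -0.22971681, -0.06363857,  0.67093271],
       [-0.00163687,  0.260542  , -0.96546113,  0.3731643 ],
       [ 0.        ,  0.        ,  0.        ,  1.        ]])}
```

View pics/top0.png

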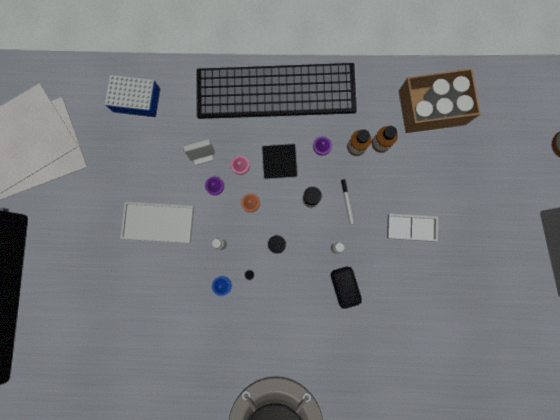

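View pics/scene0.png

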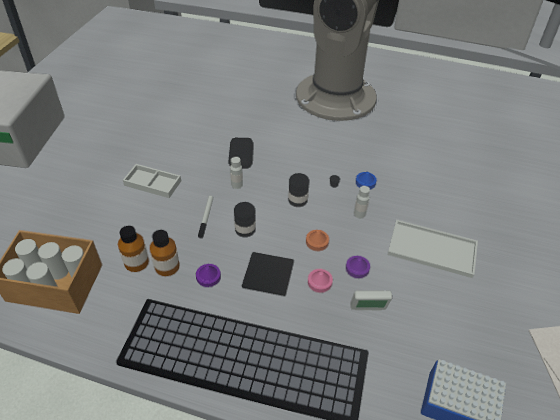

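View pics/wrist0.png

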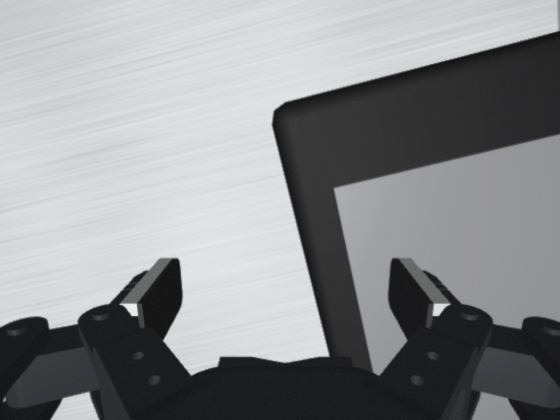

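The top view holds these candidates:
- **Cones:** copper/orange at (250,203), pink (240,165), purple (214,186) and (322,146), blue (222,286). Only (250,203) is copper.
- **Jars:** (313,197) and (277,244). The small cap at (249,275) is too small.
- **Vials:** (219,244) and (339,248).
- **Pad:** the square at (280,161). (346,287) is a rounded oblong, so not the pad.
- **Tray and rack:** tray at (157,222), divided rack at (413,227).

Next I confirm with enlarged crops and measure.

```bash
cat > h.py <<'E'
import numpy as np,cv2
from station import bot
def K(c): return np.array([[c['fx'],0,c['cx']],[0,c['fy'],c['cy']],[0,0,1]])
def ray(c,uv):
    uv=np.asarray(uv,float).reshape(-1,1,2)
    n=cv2.undistortPoints(uv,K(c),np.array(c['D'])).reshape(-1,2)
    E=np.array(c['extrinsics']); d=np.c_[n,np.ones(len(n))]@E[:3,:3].T
    return E[:3,3],d
def plane(c,uv,z):
    o,d=ray(c,uv); s=(z-o[2])/d[:,2]; return o+d*s[:,None]
def cloud(c,d):
    h,w=d.shape; u,v=np.meshgrid(np.arange(w),np.arange(h))
    o,r=ray(c,np.c_[u.ravel(),v.ravel()].astype(float)); return (o+r*d.reshape(-1,1)).reshape(h,w,3)
def proj(c,P):
    E=np.linalg.inv(np.array(c['extrinsics'])); r,_=cv2.Rodrigues(E[:3,:3])
    return cv2.projectPoints(np.asarray(P,float).reshape(-1,1,3),r,E[:3,3],K(c),np.array(c['D']))[0].reshape(-1,2)
E
python3 - <<'E'
from h import *
for n,(a,b,w,h) in {'top':(100,120,360,190),'scene':(110,130,380,190)}.items():
    im=cv2.imread(f'pics/{n}0.png')[b:b+h,a:a+w]; cv2.imwrite(f'pics/{n}_crop.png',cv2.resize(im,None,fx=2.1,fy=2.1,interpolation=cv2.INTER_CUBIC))
    im=cv2.imread(f'pics/{n}0.png');X=cloud(bot.calibration(n),np.load(f'pics/{n}0d.npy'))
    pts=dict(top=dict(cone=(250,203),jA=(313,195),jB=(277,243),vA=(219,243),vB=(339,247),pad=(280,161),tray=(157,222),rack=(400,228),bench=(300,300),bench2=(150,300)),scene=dict(cone=(318,239),jA=(245,208),jB=(299,181),vA=(362,190),vB=(236,162),pad=(268,273),tray=(433,247),bench=(430,180),bench2=(180,150)))[n]
    for k,(u,v) in pts.items(): print(n,k,X[v,u].round(4),im[v,u][::-1])
E
```

```text
top cone [0.545  0.077  0.0329] [118  74  49]
top jA [ 0.5642 -0.0821  0.0631] [39 40 40]
top jB [0.4432 0.0045 0.0654] [27 28 31]
top vA [0.4396 0.1451 0.0756] [163 165 161]
top vB [ 0.4366 -0.1448  0.0795] [166 170 166]
top pad [0.6626 0.003  0.0087] [21 23 21]
top tray [ 4.938e-01  3.247e-01 -4.000e-04] [154 156 151]
top rack [ 0.4916 -0.3118  0.0035] [168 169 170]
top bench [ 0.3012 -0.0564 -0.0018] [122 126 130]
top bench2 [ 0.292   0.33   -0.0008] [120 123 128]
scene cone [0.5632 0.0812 0.0229] [159 103  73]
scene jA [ 0.563  -0.0805  0.0652] [44 45 46]
scene jB [0.4466 0.0057 0.0635] [48 51 53]
scene vA [0.448  0.1462 0.0796] [169 174 168]
scene vB [ 0.4506 -0.1412  0.083 ] [164 169 163]
scene pad [0.6703 0.0048 0.01  ] [41 41 44]
scene tray [0.493  0.3212 0.0033] [167 171 165]
scene bench [0.2782 0.2957 0.0005] [141 145 145]
scene bench2 [ 0.3618 -0.3309 -0.0022] [142 145 146]
```

View pics/top_crop.png

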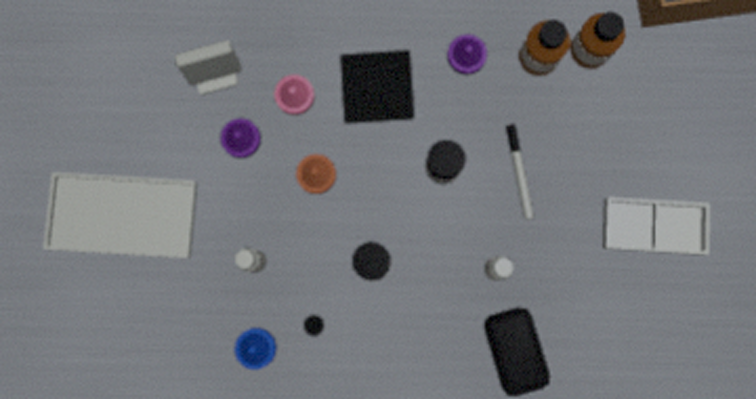

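View pics/scene_crop.png

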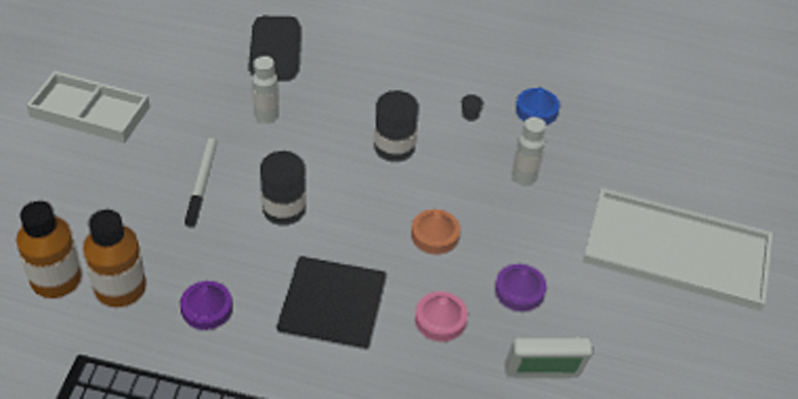

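```bash
python3 - <<'E'
from h import *
for n in('top','scene'):
    c=bot.calibration(n); im=cv2.imread(f'pics/{n}0.png'); hsv=cv2.cvtColor(im,cv2.COLOR_BGR2HSV); X=cloud(c,np.load(f'pics/{n}0d.npy'))
    def comp(m,uv):
        k,l=cv2.connectedComponents(m.astype(np.uint8)); return l==l[uv[1],uv[0]]
    def hull(m): 
        cs,_=cv2.findContours(m.astype(np.uint8),cv2.RETR_EXTERNAL,cv2.CHAIN_APPROX_NONE); return max(cs,key=len).reshape(-1,2)
    S=n=='scene'
    m=comp((hsv[...,0]<16)&(hsv[...,1]>90),(318,239) if S else (250,203))
    P=plane(c,hull(m),0.007 if S else .007)[:,:2]; (cx,cy),r=cv2.minEnclosingCircle(P.astype(np.float32)); print(n,'cone circ',round(cx,4),round(cy,4),round(r,4),'median hull mid',((P.max(0)+P.min(0))/2).round(4))
    m=comp(hsv[...,2]<75,(268,273) if S else (280,161))
    P=plane(c,hull(m),0.010)[:,:2]; print(' pad',cv2.minAreaRect((P*1000).astype(np.float32)))
    for k,uv,z in(('tray',(433,247) if S else (157,222),.012),('rack',(165,184) if S else (400,228),.018)):
        g=cv2.GaussianBlur(im,(3,3),0).astype(int); hs=cv2.cvtColor(g.astype(np.uint8),cv2.COLOR_BGR2HSV)
        warm=g[...,2]-g[...,0]
        m=(warm>-1) if k=='tray' or 1 else 0
        m=comp(m,uv); P=plane(c,hull(m),z)[:,:2]; print(' ',k,m.sum(),cv2.minAreaRect((P*1000).astype(np.float32)))
    for k,(x,y),z0,z1 in(('jA',(.564,-.081),.058,.075),('jB',(.445,.005),.058,.075),('vA',(.445,.147),.07,.09),('vB',(.443,-.143),.07,.09)):
        m=(np.hypot(X[...,0]-x,X[...,1]-y)<.04)&(X[...,2]>z0)&(X[...,2]<z1)
        Q=X[m]; (cx,cy),r=cv2.minEnclosingCircle(Q[:,:2].astype(np.float32)); print('  ',k,m.sum(),Q.mean(0).round(4),'circ',round(cx,4),round(cy,4),round(r,4))
        u,v=np.nonzero(m)[::-1]; print('       ray@top', plane(c,np.c_[u,v].astype(float),.066 if k[0]=='j' else .08).mean(0)[:2].round(4))
E
```

```text
top cone circ 0.5499 0.0796 0.0245 median hull mid [0.5499 0.0795]
 pad ((662.574951171875, 5.249637603759766), (88.71269226074219, 87.89459228515625), 4.869128227233887)
  tray 2434 ((492.82470703125, 320.71875), (179.78463745117188, 93.79914093017578), 87.85150146484375)
  rack 213577 ((566.8474731445312, 17.1934814453125), (1094.0323486328125, 1510.083984375), 1.1537103652954102)
   jA 259 [ 0.5622 -0.0806  0.0647] circ 0.5624 -0.0809 0.0226
       ray@top [ 0.562  -0.0806]
   jB 271 [0.4398 0.0048 0.065 ] circ 0.4403 0.0046 0.0229
       ray@top [0.4398 0.0048]
   vA 65 [0.4389 0.152  0.0787] circ 0.4395 0.1522 0.0109
       ray@top [0.4388 0.1517]
   vB 68 [ 0.436  -0.1461  0.0787] circ 0.436 -0.1464 0.011
       ray@top [ 0.436  -0.1459]
scene cone circ 0.552 0.0783 0.029 median hull mid [0.5518 0.0771]
 pad ((669.6513671875, 4.156028747558594), (91.16341400146484, 88.35771942138672), 4.795387268066406)
  tray 3089 ((501.1901550292969, 320.2539367675781), (179.1519012451172, 104.4461669921875), 87.82620239257812)
  rack 1169 ((503.5533447265625, -337.28204345703125), (130.61964416503906, 75.55439758300781), 87.53914642333984)
   jA 314 [ 0.5701 -0.0795  0.0653] circ 0.5686 -0.0793 0.0256
       ray@top [ 0.5707 -0.0792]
   jB 267 [0.4473 0.0059 0.0649] circ 0.4444 0.0051 0.0237
       ray@top [0.4484 0.0062]
   vA 75 [0.4453 0.1503 0.0775] circ 0.443 0.1501 0.0122
       ray@top [0.4478 0.1504]
   vB 81 [ 0.4427 -0.1452  0.0776] circ 0.4403 -0.1452 0.0133
       ray@top [ 0.4452 -0.1442]
```

```bash
python3 -m crank '[[[-0.037,-0.0334,0],[0,0,0],0.085],[[-0.037,-0.0334,0],[0,0,0],0.085],[[-0.037,-0.0334,0],[0,0,0],0.085],[[-0.037,-0.0334,0],[0,0,0],0.085],[[-0.037,-0.0334,0],[0,0,0],0.085],[[-0.037,-0.0334,0],[0,0,0],0.085],[[-0.037,-0.0334,0],[0,0,0],0.085],[[-0.037,-0.0334,0],[0,0,0],0.085],[[-0.037,-0.0334,0],[0,0,0],0.085],[[-0.037,-0.0334,0],[0,0,0],0.085]]'
python3 -m crank '[[[-0.037,-0.0334,0],[0,0,0],0.085],[[-0.037,-0.0334,0],[0,0,0],0.085],[[-0.037,-0.0334,0],[0,0,0],0.085],[[-0.034,-0.0334,0],[0,0,0],0.085],[[0,0,0],[0,0,0],0.085],[[0,0,0],[0,0,0],0.085]]'
python3 - <<'E'
from h import *
o=bot.get_obs(); print(o['eef_pos'],o['tool_rot'],o['gripper_width'])
c=bot.calibration('wrist'); p,d=bot.read_camera('wrist'); cv2.imwrite('pics/w1.png',p[...,::-1]); np.save('pics/w1d.npy',d); import pickle; pickle.dump(c,open('pics/w1.pkl','wb'))
im=np.ascontiguousarray(p[...,::-1]); hsv=cv2.cvtColor(im,cv2.COLOR_BGR2HSV)
m=((hsv[...,0]<16)&(hsv[...,1]>90)).astype(np.uint8)
cs,_=cv2.findContours(m,cv2.RETR_EXTERNAL,cv2.CHAIN_APPROX_NONE); k=max(cs,key=cv2.contourArea).reshape(-1,2)
for z in(0,.007,.014):
    P=plane(c,k,z)[:,:2]; print('cone',z,cv2.minEnclosingCircle(P.astype(np.float32)))
E
```

```text
t: 1.4
eef_pos: [0.4412, 0.2414, 0.2453]
tool_rot: [-0.0, 0.12, 0.993, 0.0]
contact_force: [0.7, 0.4, -0.8]
gripper_width: 0.995
t: 2.15
eef_pos: [0.5492, 0.0791, 0.245]
tool_rot: [-0.0, 0.12, 0.993, 0.0]
contact_force: [0.2, 0.0, 0.4]
gripper_width: 0.993
[0.54916153 0.07913149 0.24496912] [-4.54067686e-04  1.20055541e-01  9.92767067e-01  1.07874499e-04] 0.9934022460293581
cone 0 ((0.5535560846328735, 0.07924488931894302), 0.025934884324669838)
cone 0.007 ((0.5522739291191101, 0.07953551411628723), 0.025451039895415306)
cone 0.014 ((0.55096834897995, 0.0796286091208458), 0.02491876296699047)
```

View pics/w1.png

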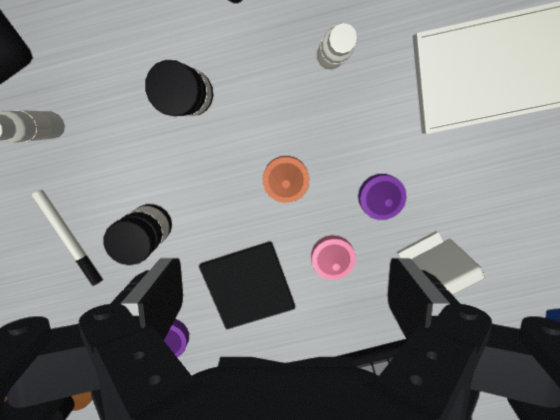

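The wrist view shows the copper cone at (286,179), with the pad at (247,284) and the pink and purple look-alikes beside it. Now I measure the pad, jars, vials and tray from this view.

```bash
python3 - <<'E'
from h import *
import pickle
c=pickle.load(open('pics/w1.pkl','rb')); im=cv2.imread('pics/w1.png'); hsv=cv2.cvtColor(im,cv2.COLOR_BGR2HSV); X=cloud(c,np.load('pics/w1d.npy'))
def comp(m,uv):
    k,l=cv2.connectedComponents(m.astype(np.uint8)); return (l==l[uv[1],uv[0]]).astype(np.uint8)
def hull(m): return max(cv2.findContours(m,cv2.RETR_EXTERNAL,cv2.CHAIN_APPROX_NONE)[0],key=len).reshape(-1,2)
P=plane(c,hull(comp(hsv[...,2]<75,(247,284))),.010)[:,:2]; print('pad',cv2.minAreaRect((P*1000).astype(np.float32)))
for k,(x,y),z0,z1 in(('jA',(.564,-.081),.058,.075),('jB',(.445,.005),.058,.075),('vA',(.445,.147),.07,.09)):
    m=(np.hypot(X[...,0]-x,X[...,1]-y)<.04)&(X[...,2]>z0)&(X[...,2]<z1)
    Q=X[m]; u,v=np.nonzero(m)[::-1]; R=plane(c,np.c_[u,v].astype(float),.066 if k[0]=='j' else .08)
    print(k,Q.mean(0).round(4),cv2.minEnclosingCircle(Q[:,:2].astype(np.float32)),R.mean(0).round(4))
# tray,rack in top
c=bot.calibration('top'); im=cv2.imread('pics/top0.png'); g=cv2.cvtColor(im,cv2.COLOR_BGR2GRAY)
for k,uv,z in(('tray',(157,222),.012),('rack',(400,228),.018)):
  for t in(140,145,150):
    m=cv2.morphologyEx((g>t).astype(np.uint8),cv2.MORPH_CLOSE,np.ones((5,5))); P=plane(c,hull(comp(m,uv)),z)[:,:2]; print(k,t,cv2.minAreaRect((P*1000).astype(np.float32)))
E
```

```text
pad ((663.4971923828125, 6.269721984863281), (89.2813491821289, 88.26522827148438), 4.829728603363037)
jA [ 0.5644 -0.0777  0.0657] ((0.5650383830070496, -0.07937593758106232), 0.023206539452075958) [ 0.5643 -0.0775  0.066 ]
jB [0.4424 0.0074 0.0658] ((0.44234803318977356, 0.006535559426993132), 0.0228932723402977) [0.4424 0.0075 0.066 ]
vA [0.4414 0.1512 0.0797] ((0.44100022315979004, 0.15164634585380554), 0.011276782490313053) [0.4414 0.1512 0.08  ]
tray 140 ((493.1060485839844, 322.3766784667969), (178.88674926757812, 96.72840118408203), 87.75989532470703)
tray 145 ((493.0368957519531, 321.91717529296875), (177.46829223632812, 95.07076263427734), 87.76494598388672)
tray 150 ((493.34259033203125, 321.6905822753906), (176.67271423339844, 93.26335906982422), 87.86444854736328)
rack 140 ((494.129638671875, -339.9541015625), (121.0164794921875, 63.691200256347656), 87.98631286621094)
rack 145 ((494.0520324707031, -339.931884765625), (120.58893585205078, 62.93925476074219), 88.43585968017578)
rack 150 ((493.7315979003906, -339.96551513671875), (120.70069885253906, 61.74508285522461), 88.2262954711914)
```

Wrist and top agree to within about 1–2 mm. I'm taking the cone at (0.551, 0.0795) and the pad at (0.664, 0.0055). Descending in two calls.

```bash
python3 -m crank '[[[-0.0017,0.0008,0.03],[0,0,0],0.072],[[0,0,0.03],[0,0,0],0.072],[[0,0,0.03],[0,0,0],0.072],[[0,0,0.03],[0,0,0],0.072],[[0,0,0.03],[0,0,0],0.072],[[0,0,0.03],[0,0,0],0.072],[[0,0,0.01],[0,0,0],0.072],[[0,0,0],[0,0,0],0.072]]' 30
python3 - <<'E'
from h import *
p,d=bot.read_camera('wrist'); cv2.imwrite('pics/w2.png',p[...,::-1])
p,d=bot.read_camera('scene'); cv2.imwrite('pics/s2.png',cv2.resize(p[150:330,200:440,::-1],None,fx=3,fy=3))
E
```

```text
t: 3.2
eef_pos: [0.551, 0.0799, 0.0552]
tool_rot: [-0.0, 0.119, 0.993, 0.0]
contact_force: [-0.5, 0.3, -0.3]
gripper_width: 0.842
```

View pics/w2.png

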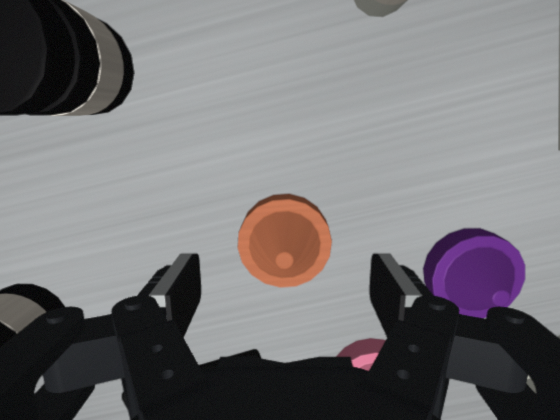

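View pics/s2.png

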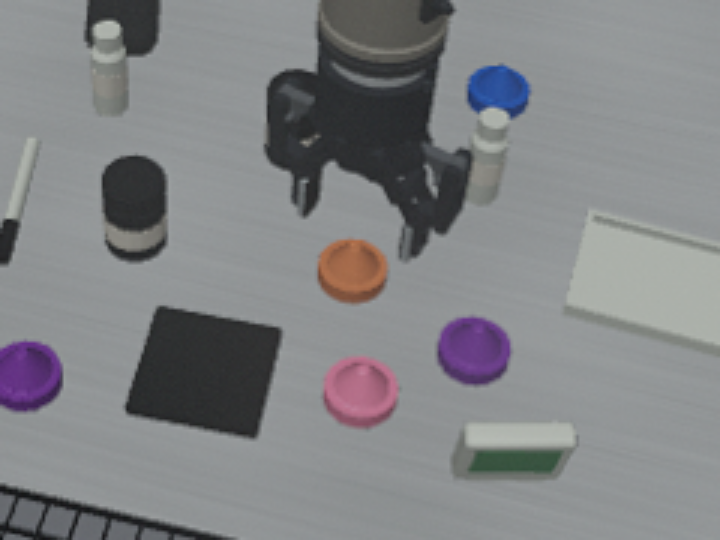

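The wrist view shows the copper cone midway between the pads, and the purple cone outside the right finger. I'll narrow to 62 mm, descend and grip.

```bash
python3 -m crank '[[[0,0,0],[0,0,0],0.062],[[0,0,0],[0,0,0],0.062],[[0,0,0.01],[0,0,0],0.062],[[0,0,0.01],[0,0,0],0.062],[[0,0,0.01],[0,0,0],0.062],[[0,0,0.009],[0,0,0],0.062],[[0,0,0],[0,0,0],0.062]]' 30
python3 -m crank '[[[0,0,0],[0,0,0],0.04],[[0,0,0],[0,0,0],0.04],[[0,0,0],[0,0,0],0.04],[[0,0,0],[0,0,0],0.04],[[0,0,0],[0,0,0],0.04]]' 40
python3 - <<'E'
from h import *
p,d=bot.read_camera('wrist'); cv2.imwrite('pics/w3.png',p[...,::-1])
E
```

```text
t: 4.18
eef_pos: [0.5508, 0.0788, 0.0153]
tool_rot: [-0.001, 0.12, 0.993, -0.0]
contact_force: [-0.1, 0.2, 0.3]
gripper_width: 0.728
t: 4.8
eef_pos: [0.5517, 0.079, 0.0166]
tool_rot: [0.0, 0.12, 0.993, 0.0]
contact_force: [0.2, -0.3, 3.6]
gripper_width: 0.551
```

View pics/w3.png

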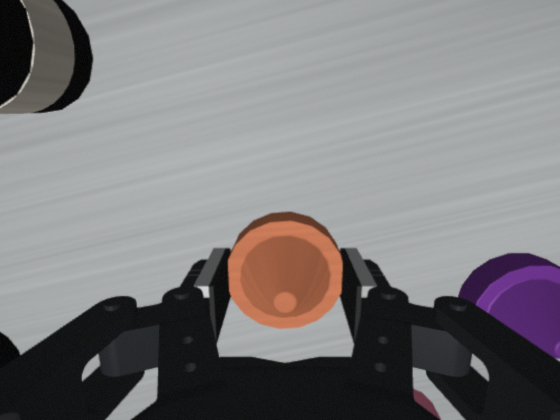

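```bash
python3 -m crank '[[[0,0,-0.01],[0,0,0],0.04],[[0,0,-0.02],[0,0,0],0.04],[[0,0,-0.025],[0,0,0],0.04],[[0,0,-0.025],[0,0,0],0.04],[[0,0,0],[0,0,0],0.04]]'
python3 - <<'E'
from h import *
c=bot.calibration('wrist');print(bot.get_obs()['eef_pos'])
p,d=bot.read_camera('wrist'); cv2.imwrite('pics/w4.png',p[...,::-1])
p,d=bot.read_camera('scene'); cv2.imwrite('pics/s4.png',cv2.resize(p[150:330,200:440,::-1],None,fx=3,fy=3))
E
```

```text
t: 5.48
eef_pos: [0.5527, 0.0793, 0.0981]
tool_rot: [0.002, 0.12, 0.993, 0.001]
contact_force: [0.7, -0.2, -2.4]
gripper_width: 0.551
[0.55265242 0.07931336 0.09812801]
```

View pics/w4.png

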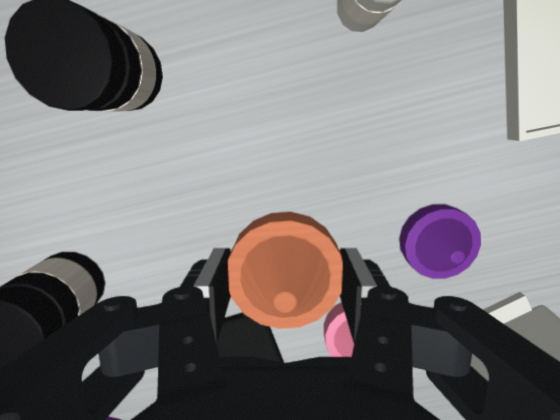

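View pics/s4.png

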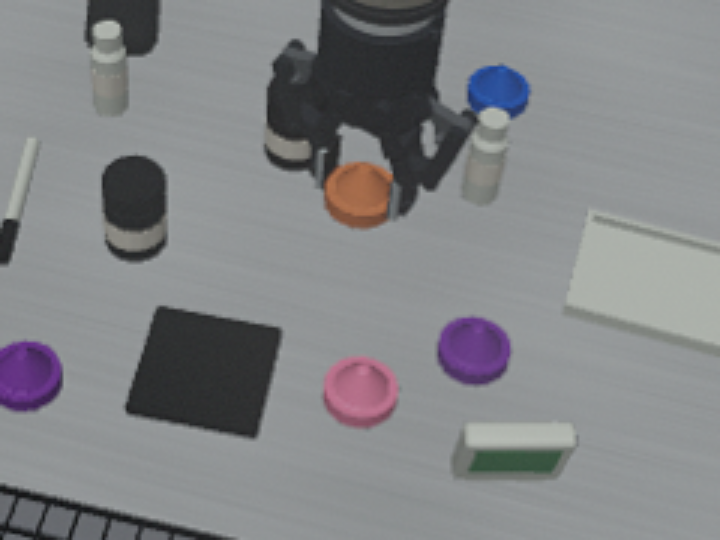

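The cone is lifted level and centred in the jaws (wrist view, around (286,270)). Moving over the pad now.

```bash
python3 -m crank '[[[-0.021,-0.0075,0],[0,0,0],0.04],[[-0.021,-0.0075,0],[0,0,0],0.04],[[-0.021,-0.0075,0],[0,0,0],0.04],[[-0.021,-0.0075,0],[0,0,0],0.04],[[-0.021,-0.0075,0],[0,0,0],0.04],[[-0.021,-0.0075,0],[0,0,0],0.04],[[0,0,0],[0,0,0],0.04],[[0,0,0.02],[0,0,0],0.04],[[0,0,0.02],[0,0,0],0.04],[[0,0,0],[0,0,0],0.04]]'
python3 - <<'E'
from h import *
c=bot.calibration('wrist');print(bot.get_obs()['eef_pos'])
p,d=bot.read_camera('wrist'); cv2.imwrite('pics/w5.png',p[...,::-1])
p,d=bot.read_camera('scene'); cv2.imwrite('pics/s5.png',cv2.resize(p[150:330,200:440,::-1],None,fx=3,fy=3))
E
```

```text
t: 6.82
eef_pos: [0.6604, 0.006, 0.0531]
tool_rot: [-0.003, 0.12, 0.993, -0.0]
contact_force: [-0.4, 0.7, -1.7]
gripper_width: 0.552
[0.66039621 0.0059866  0.05312972]
```

View pics/w5.png

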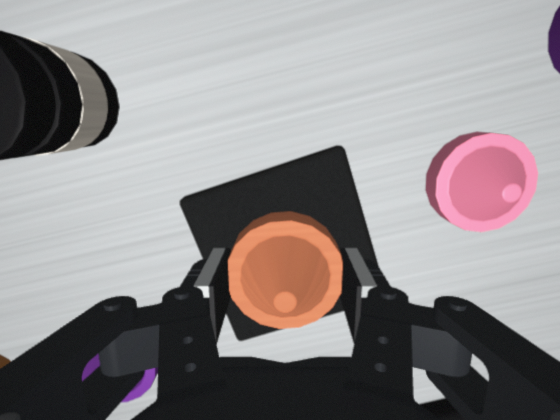

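View pics/s5.png

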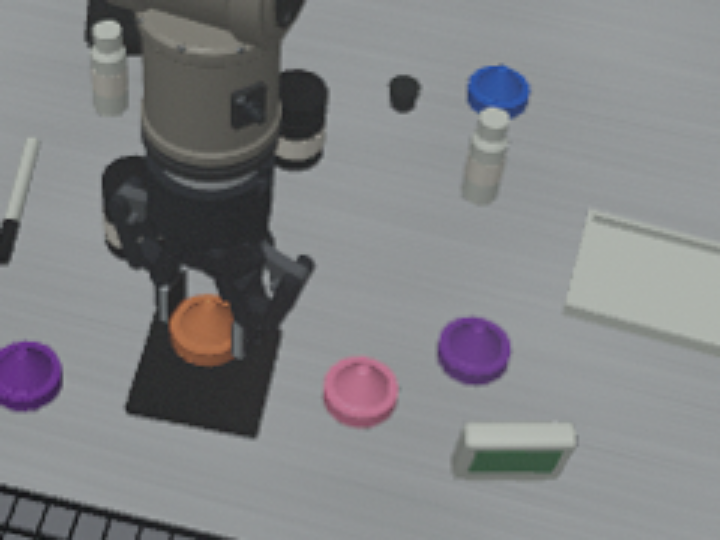

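```bash
python3 -m crank '[[[-0.003,-0.001,0.006],[0,0,0],0.04],[[0,0,0.006],[0,0,0],0.04],[[0,0,0.005],[0,0,0],0.04],[[0,0,0.004],[0,0,0],0.04],[[0,0,0.002],[0,0,0],0.04],[[0,0,0],[0,0,0],0.04]]'
```

```text
t: 7.68
eef_pos: [0.6656, 0.0035, 0.0332]
tool_rot: [-0.0, 0.12, 0.993, -0.0]
contact_force: [-0.2, -0.0, -0.9]
gripper_width: 0.547
```

```bash
python3 -m crank '[[[0,0,0.002],[0,0,0],0.04],[[0,0,0.0015],[0,0,0],0.04],[[0,0,0],[0,0,0],0.04]]'; python3 -m crank '[[[0,0,0.0015],[0,0,0],0.04],[[0,0,0.001],[0,0,0],0.04],[[0,0,0],[0,0,0],0.04]]'
```

```text
t: 8.05
eef_pos: [0.6656, 0.0036, 0.0297]
tool_rot: [-0.0, 0.12, 0.993, -0.0]
contact_force: [0.1, 0.7, -0.6]
gripper_width: 0.554
t: 8.43
eef_pos: [0.6656, 0.0035, 0.0272]
tool_rot: [-0.0, 0.12, 0.993, -0.0]
contact_force: [0.1, -0.9, -2.3]
gripper_width: 0.554
```

```bash
python3 -m crank '[[[0,0,0.001],[0,0,0],0.04],[[0,0,0],[0,0,0],0.04]]'; python3 -m crank '[[[0,0,0.001],[0,0,0],0.04],[[0,0,0],[0,0,0],0.04]]'
python3 - <<'E'
from h import *
p,d=bot.read_camera('scene'); cv2.imwrite('pics/s6.png',cv2.resize(p[210:310,220:320,::-1],None,fx=6,fy=6))
E
```

```text
t: 8.68
eef_pos: [0.6658, 0.0036, 0.0267]
tool_rot: [0.0, 0.12, 0.993, 0.0]
contact_force: [-1.5, 0.5, 2.8]
gripper_width: 0.551
t: 8.93
eef_pos: [0.6659, 0.0035, 0.0266]
tool_rot: [0.0, 0.12, 0.993, 0.0]
contact_force: [-4.6, 0.6, 10.7]
gripper_width: 0.55
```

View pics/s6.png

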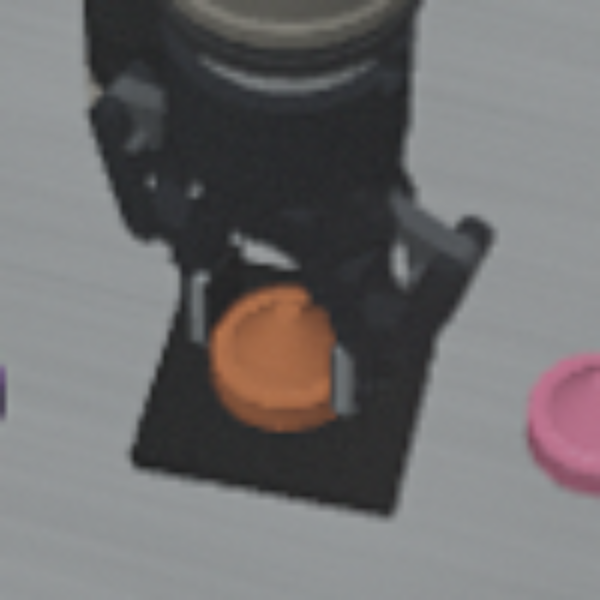

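It touched down at z = 0.0266, as expected (10 N). Opening and retreating.

```bash
python3 -m crank '[[[0,0,-0.0012],[0,0,0],0.05],[[0,0,0],[0,0,0],0.064],[[0,0,0],[0,0,0],0.064],[[0,0,0],[0,0,0],0.064],[[0,0,-0.01],[0,0,0],0.064],[[0,0,-0.03],[0,0,0],0.07],[[0,0,-0.05],[0,0,0],0.08],[[0,0,-0.05],[0,0,0],0.085],[[0,0,-0.03],[0,0,0],0.085],[[0,0,0],[0,0,0],0.085]]'
python3 - <<'E'
from h import *
c=bot.calibration('wrist');print(bot.get_obs()['eef_pos'])
p,d=bot.read_camera('wrist'); cv2.imwrite('pics/w7.png',p[...,::-1]); X=cloud(c,d)
im=np.ascontiguousarray(p[...,::-1]); hsv=cv2.cvtColor(im,cv2.COLOR_BGR2HSV)
m=((hsv[...,0]<16)&(hsv[...,1]>90)).astype(np.uint8)
k=max(cv2.findContours(m,cv2.RETR_EXTERNAL,cv2.CHAIN_APPROX_NONE)[0],key=cv2.contourArea).reshape(-1,2)
P=plane(c,k,.02)[:,:2]; print('cone',cv2.minEnclosingCircle(P.astype(np.float32)), X[m>0][:,2].max())
P=plane(c,max(cv2.findContours(((hsv[...,2]<75)|(m>0)).astype(np.uint8)[:, :],cv2.RETR_EXTERNAL,cv2.CHAIN_APPROX_NONE)[0],key=cv2.contourArea).reshape(-1,2),.01)[:,:2];print('?')
for kk,(x,y),z0,z1 in(('jA',(.564,-.081),.058,.075),('jB',(.445,.005),.058,.075)):
    mm=(np.hypot(X[...,0]-x,X[...,1]-y)<.04)&(X[...,2]>z0)&(X[...,2]<z1)
    if mm.sum(): print(kk,mm.sum(),cv2.minEnclosingCircle(X[mm][:,:2].astype(np.float32)))
E
```

```text
t: 10.22
eef_pos: [0.6676, 0.0034, 0.2004]
tool_rot: [0.003, 0.12, 0.993, 0.001]
contact_force: [0.8, -0.2, -0.8]
gripper_width: 0.996
[0.6675869  0.00335075 0.20039254]
cone ((0.665740966796875, 0.0035307486541569233), 0.026523489505052567) 0.32873700977670983
?
jA 3367 ((0.5653640627861023, -0.07958036661148071), 0.023024804890155792)
```

View pics/w7.png

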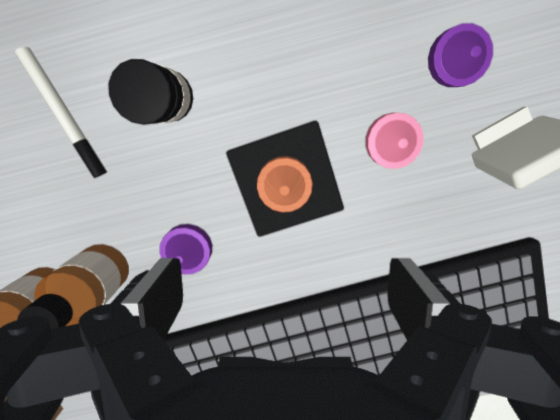

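The cone sits centred on the pad, at (0.6657, 0.0035) against the pad's (0.664, 0.0055). The jars haven't been touched. Next is jar A, the right-hand one.

```bash
python3 -m crank '[[[0.02,-0.0264,0],[0,0,0],0.085],[[0.02,-0.0264,0],[0,0,0],0.085],[[0.02,-0.0264,0],[0,0,0],0.085],[[0.02,-0.0264,0],[0,0,0],0.085],[[0,0,0],[0,0,0],0.085],[[0,0,0.03],[0,0,0],0.085],[[0,0,0.03],[0,0,0],0.085],[[0,0,0],[0,0,0],0.085]]'
python3 - <<'E'
from h import *
c=bot.calibration('wrist');print(bot.get_obs()['eef_pos'])
p,d=bot.read_camera('wrist'); cv2.imwrite('pics/w8.png',p[...,::-1]); X=cloud(c,d)
mm=(np.hypot(X[...,0]-.564,X[...,1]+.08)<.04)&(X[...,2]>.058)&(X[...,2]<.075)
print(mm.sum(),cv2.minEnclosingCircle(X[mm][:,:2].astype(np.float32)))
E
```

```text
t: 11.28
eef_pos: [0.5612, -0.0789, 0.1338]
tool_rot: [-0.003, 0.12, 0.993, -0.0]
contact_force: [0.4, 0.5, 0.4]
gripper_width: 0.996
[ 0.56118589 -0.07888392  0.13384698]
4366 ((0.564827561378479, -0.0802730917930603), 0.023236988112330437)
```

View pics/w8.png

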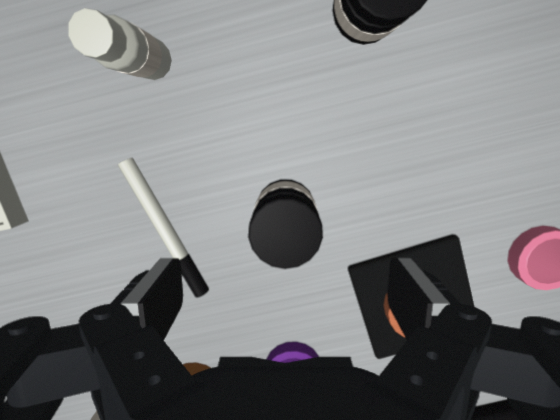

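```bash
python3 -m crank '[[[-0.001,0.0,0.025],[0,0,0],0.08],[[0,0,0.025],[0,0,0],0.075],[[0,0,0.025],[0,0,0],0.07],[[0,0,0.024],[0,0,0],0.07],[[0,0,0],[0,0,0],0.07],[[0,0,0],[0,0,0],0.07]]'; python3 -m crank '[[[0,0,0],[0,0,0],0.035],[[0,0,0],[0,0,0],0.035],[[0,0,0],[0,0,0],0.035],[[0,0,0],[0,0,0],0.035],[[0,0,0],[0,0,0],0.035]]' 40
```

```text
t: 12.08
eef_pos: [0.565, -0.0802, 0.0389]
tool_rot: [0.001, 0.12, 0.993, 0.0]
contact_force: [0.6, -0.1, 0.2]
gripper_width: 0.825
t: 12.7
eef_pos: [0.5648, -0.0802, 0.0389]
tool_rot: [0.001, 0.12, 0.993, 0.0]
contact_force: [-1.2, 1.0, 6.1]
gripper_width: 0.528
```

```bash
python3 -m crank '[[[0,0,-0.015],[0,0,0],0.035],[[0,0,-0.03],[0,0,0],0.035],[[0,0,-0.04],[0,0,0],0.035],[[0,0,-0.04],[0,0,0],0.035],[[0,0,0],[0,0,0],0.035]]'
python3 -m crank '[[[0.0172,0.0415,0],[0,0,0],0.035],[[0.0172,0.0415,0],[0,0,0],0.035],[[0.0172,0.0415,0],[0,0,0],0.035],[[0.0172,0.0415,0],[0,0,0],0.035],[[0.0172,0.0415,0],[0,0,0],0.035],[[0.0172,0.0415,0],[0,0,0],0.035],[[0.0172,0.0415,0],[0,0,0],0.035],[[0.0172,0.0415,0],[0,0,0],0.035],[[0,0,0],[0,0,0],0.035],[[0,0,0],[0,0,0],0.035]]'
python3 - <<'E'
from h import *
c=bot.calibration('wrist');print(bot.get_obs()['eef_pos'])
p,d=bot.read_camera('wrist'); cv2.imwrite('pics/w9.png',p[...,::-1])
import pickle; pickle.dump((c,d),open('pics/w9.pkl','wb'))
p,d=bot.read_camera('scene'); cv2.imwrite('pics/s9.png',p[...,::-1])
E
```

```text
t: 13.32
eef_pos: [0.566, -0.0806, 0.1666]
tool_rot: [0.004, 0.12, 0.993, 0.001]
contact_force: [0.8, -0.4, -1.1]
gripper_width: 0.528
t: 14.58
eef_pos: [0.5089, 0.2743, 0.1619]
tool_rot: [-0.0, 0.12, 0.993, -0.001]
contact_force: [0.3, -0.4, -1.2]
gripper_width: 0.53
[0.50892191 0.27425745 0.16193216]
```

View pics/w9.png

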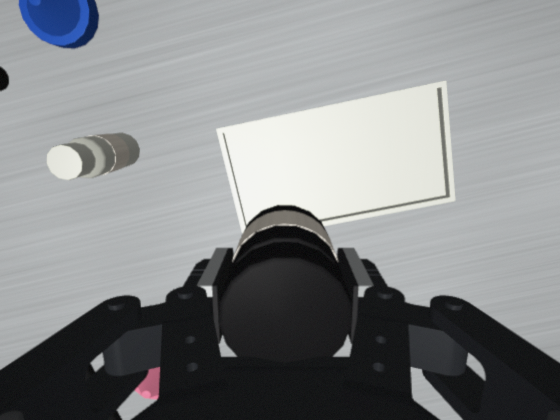

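View pics/s9.png

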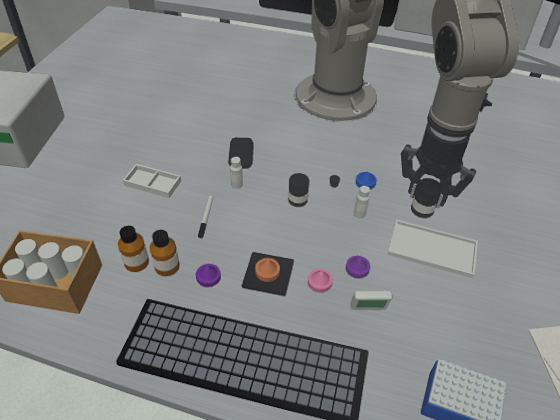

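Jar A is held upright. The tray is in view, with rim corners near (218,129), (445,82) and (455,200).

```bash
python3 - <<'E'
from h import *
import pickle
c,d=pickle.load(open('pics/w9.pkl','rb')); P=plane(c,[(218,129),(445,82),(455,200)],.012); print(P.round(4), np.linalg.norm(P[0]-P[1]),np.linalg.norm(P[2]-P[1]),'centre',(P[0]+P[2])/2, 'ydir',(P[1]-P[0])/np.linalg.norm(P[0]-P[1]))
print(bot.get_obs()['eef_pos'])
E
```

```text
[[0.444  0.2356 0.012 ]
 [0.4518 0.4133 0.012 ]
 [0.5462 0.4102 0.012 ]] 0.17784192885440506 0.09444636940846801 centre [0.49511216 0.32292048 0.012     ] ydir [0.04400839 0.99903116 0.        ]
[0.50953267 0.27331609 0.16225792]
```

```bash
python3 -m crank '[[[0.0113,0.0285,0],[0,0,0],0.035],[[0.0113,0.0285,0],[0,0,0],0.035],[[0.0113,0.0285,0],[0,0,0],0.035],[[0,0,0],[0,0,0],0.035],[[0,0,0.03],[0,0,0],0.035],[[0,0,0.03],[0,0,0],0.035],[[0,0,0.03],[0,0,0],0.035],[[0,0,0.014],[0,0,0],0.035],[[0,0,0],[0,0,0],0.035],[[0,0,0],[0,0,0],0.035]]'
```

```text
t: 15.92
eef_pos: [0.4978, 0.3663, 0.0597]
tool_rot: [0.001, 0.12, 0.993, 0.001]
contact_force: [-0.3, -0.8, -0.6]
gripper_width: 0.529
```

```bash
python3 -m crank '[[[0,0,0.006],[0,0,0],0.035],[[0,0,0.005],[0,0,0],0.035],[[0,0,0.003],[0,0,0],0.035],[[0,0,0.0015],[0,0,0],0.035],[[0,0,0],[0,0,0],0.035]]';python3 -m crank '[[[0,0,0.001],[0,0,0],0.035],[[0,0,0],[0,0,0],0.035]]'
```

```text
t: 16.55
eef_pos: [0.4969, 0.3662, 0.043]
tool_rot: [0.0, 0.12, 0.993, 0.0]
contact_force: [0.4, 1.1, -1.8]
gripper_width: 0.534
t: 16.8
eef_pos: [0.4969, 0.3663, 0.0429]
tool_rot: [-0.0, 0.12, 0.993, 0.0]
contact_force: [-3.4, -2.4, 7.0]
gripper_width: 0.53
```

```bash
python3 -m crank '[[[0,0,-0.0008],[0,0,0],0.045],[[0,0,0],[0,0,0],0.064],[[0,0,0],[0,0,0],0.064],[[0,0,0],[0,0,0],0.064],[[0,0,-0.02],[0,0,0],0.066],[[0,0,-0.04],[0,0,0],0.07],[[0,0,-0.05],[0,0,0],0.085],[[0,0,-0.03],[0,0,0],0.085],[[0,0,0],[0,0,0],0.085],[[0,0,0],[0,0,0],0.085]]'
python3 - <<'E'
from h import *
c=bot.calibration('wrist');print(bot.get_obs()['eef_pos'])
p,d=bot.read_camera('wrist'); cv2.imwrite('pics/w10.png',p[...,::-1]); X=cloud(c,d)
mm=(np.hypot(X[...,0]-.497,X[...,1]-.366)<.04)&(X[...,2]>.06)&(X[...,2]<.08)
print(mm.sum(),X[mm][:,2].mean(),cv2.minEnclosingCircle(X[mm][:,:2].astype(np.float32)))
E
```

```text
t: 18.05
eef_pos: [0.4965, 0.366, 0.183]
tool_rot: [-0.0, 0.12, 0.993, 0.0]
contact_force: [0.9, 0.7, -1.7]
gripper_width: 0.997
[0.49652016 0.36601666 0.18301262]
3019 0.06977617445109237 ((0.4966648817062378, 0.36596816778182983), 0.02303207479417324)
```

View pics/w10.png

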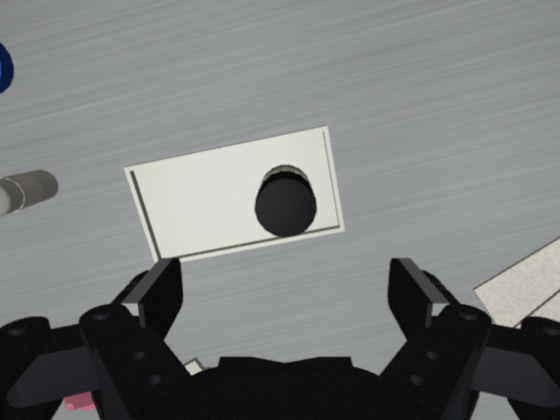

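Jar A stands in the tray with its lid top at 70 mm, as expected. Now jar B.

```bash
python3 -m crank '[[[-0.0041,-0.0453,0],[0,0,0],0.085],[[-0.0041,-0.0453,0],[0,0,0],0.085],[[-0.0041,-0.0453,0],[0,0,0],0.085],[[-0.0041,-0.0453,0],[0,0,0],0.085],[[-0.0041,-0.0453,0],[0,0,0],0.085],[[-0.0041,-0.0453,0],[0,0,0],0.085],[[-0.0041,-0.0453,0],[0,0,0],0.085],[[-0.0041,-0.0453,0],[0,0,0],0.085],[[0,0,0.03],[0,0,0],0.085],[[0,0,0],[0,0,0],0.085]]'
python3 -m crank '[[[0,0,0],[0,0,0],0.085],[[0,0,0],[0,0,0],0.085]]'
python3 - <<'E'
from h import *
c=bot.calibration('wrist');print(bot.get_obs()['eef_pos'])
p,d=bot.read_camera('wrist'); cv2.imwrite('pics/w11.png',p[...,::-1]); X=cloud(c,d)
mm=(np.hypot(X[...,0]-.442,X[...,1]-.006)<.04)&(X[...,2]>.058)&(X[...,2]<.075)
print(mm.sum(),cv2.minEnclosingCircle(X[mm][:,:2].astype(np.float32)))
E
```

```text
t: 19.35
eef_pos: [0.4401, 0.0058, 0.151]
tool_rot: [-0.003, 0.121, 0.993, -0.001]
contact_force: [0.7, -0.1, -0.6]
gripper_width: 0.999
t: 19.6
eef_pos: [0.4428, 0.007, 0.1534]
tool_rot: [0.0, 0.12, 0.993, 0.0]
contact_force: [0.8, 0.0, -0.3]
gripper_width: 0.997
[0.44283179 0.00704975 0.15338403]
3671 ((0.4416021406650543, 0.006216779816895723), 0.02287251129746437)
```

View pics/w11.png

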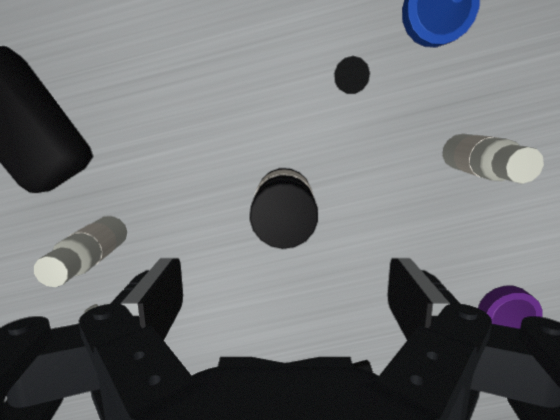

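```bash
python3 -m crank '[[[0.001,-0.001,0.03],[0,0,0],0.08],[[0,0,0.03],[0,0,0],0.075],[[0,0,0.03],[0,0,0],0.07],[[0,0,0.0245],[0,0,0],0.07],[[0,0,0],[0,0,0],0.07],[[0,0,0],[0,0,0],0.07]]'; python3 -m crank '[[[0,0,0],[0,0,0],0.035],[[0,0,0],[0,0,0],0.035],[[0,0,0],[0,0,0],0.035],[[0,0,0],[0,0,0],0.035],[[0,0,0],[0,0,0],0.035]]' 40
```

```text
t: 20.4
eef_pos: [0.4417, 0.0058, 0.0391]
tool_rot: [0.001, 0.12, 0.993, 0.0]
contact_force: [0.7, 0.1, 0.6]
gripper_width: 0.819
t: 21.02
eef_pos: [0.4419, 0.0059, 0.0394]
tool_rot: [0.001, 0.12, 0.993, 0.0]
contact_force: [-1.7, 0.2, 7.6]
gripper_width: 0.535
```

```bash
python3 -m crank '[[[0,0,-0.015],[0,0,0],0.035],[[0,0,-0.03],[0,0,0],0.035],[[0,0,-0.045],[0,0,0],0.035],[[0,0,-0.04],[0,0,0],0.035],[[0,0,0],[0,0,0],0.035]]'
python3 -m crank '[[[0.0025,0.0462,0],[0,0,0],0.035],[[0.0025,0.0462,0],[0,0,0],0.035],[[0.0025,0.0462,0],[0,0,0],0.035],[[0.0025,0.0462,0],[0,0,0],0.035],[[0.0025,0.0462,0],[0,0,0],0.035],[[0.0025,0.0458,0],[0,0,0],0.035],[[0,0,0],[0,0,0],0.035],[[0,0,0.03],[0,0,0],0.035],[[0,0,0.03],[0,0,0],0.035],[[0,0,0],[0,0,0],0.035]]'
python3 -m crank '[[[0,0,0.03],[0,0,0],0.035],[[0,0,0.015],[0,0,0],0.035],[[0,0,0],[0,0,0],0.035],[[0,0,0],[0,0,0],0.035]]'
```

```text
t: 21.65
eef_pos: [0.4431, 0.006, 0.1717]
tool_rot: [0.003, 0.12, 0.993, 0.002]
contact_force: [-0.4, 0.7, -1.7]
gripper_width: 0.528
t: 22.9
eef_pos: [0.4904, 0.2759, 0.1059]
tool_rot: [-0.002, 0.121, 0.993, -0.002]
contact_force: [0.1, 0.4, 0.0]
gripper_width: 0.533
t: 23.4
eef_pos: [0.4932, 0.2782, 0.0643]
tool_rot: [0.001, 0.12, 0.993, 0.0]
contact_force: [0.5, 0.5, -2.0]
gripper_width: 0.527
```

```bash
python3 -m crank '[[[0,0,0.007],[0,0,0],0.035],[[0,0,0.006],[0,0,0],0.035],[[0,0,0.004],[0,0,0],0.035],[[0,0,0.002],[0,0,0],0.035],[[0,0,0.001],[0,0,0],0.035],[[0,0,0],[0,0,0],0.035]]';python3 -m crank '[[[0,0,0.001],[0,0,0],0.035],[[0,0,0],[0,0,0],0.035]]'
```

```text
t: 24.15
eef_pos: [0.4924, 0.278, 0.0435]
tool_rot: [-0.0, 0.12, 0.993, -0.0]
contact_force: [-1.1, -1.0, 2.5]
gripper_width: 0.529
t: 24.4
eef_pos: [0.4925, 0.278, 0.0435]
tool_rot: [-0.0, 0.12, 0.993, 0.0]
contact_force: [-5.1, -1.3, 12.7]
gripper_width: 0.53
```

```bash
python3 -m crank '[[[0,0,-0.0012],[0,0,0],0.045],[[0,0,0],[0,0,0],0.062],[[0,0,0],[0,0,0],0.062],[[0,0,0],[0,0,0],0.062],[[0,0,-0.02],[0,0,0],0.062],[[0,0,-0.04],[0,0,0],0.065],[[0,0,-0.05],[0,0,0],0.075],[[0,0,-0.03],[0,0,0],0.075],[[0,0,0],[0,0,0],0.075],[[0,0,0],[0,0,0],0.075]]'
python3 - <<'E'
from h import *
c=bot.calibration('wrist');print(bot.get_obs()['eef_pos'])
p,d=bot.read_camera('wrist'); cv2.imwrite('pics/w12.png',p[...,::-1]); X=cloud(c,d)
for a,b,z0,z1 in((.497,.366,.06,.08),(.4925,.278,.06,.08),(.441,.1515,.07,.09)):
    mm=(np.hypot(X[...,0]-a,X[...,1]-b)<.04)&(X[...,2]>z0)&(X[...,2]<z1)
    if mm.sum():print(mm.sum(),X[mm][:,2].mean(),cv2.minEnclosingCircle(X[mm][:,:2].astype(np.float32)))
E
```

```text
t: 25.65
eef_pos: [0.492, 0.2779, 0.1828]
tool_rot: [-0.0, 0.12, 0.993, -0.0]
contact_force: [-0.1, 0.3, -0.7]
gripper_width: 0.873
[0.49195771 0.27789782 0.18275458]
3369 0.0696632123673441 ((0.49674704670906067, 0.3659946918487549), 0.023424729704856873)
3023 0.06976348590849518 ((0.4925805628299713, 0.2778826653957367), 0.023159701377153397)
983 0.07886581524365599 ((0.44071823358535767, 0.15218442678451538), 0.01159240398555994)
```

View pics/w12.png

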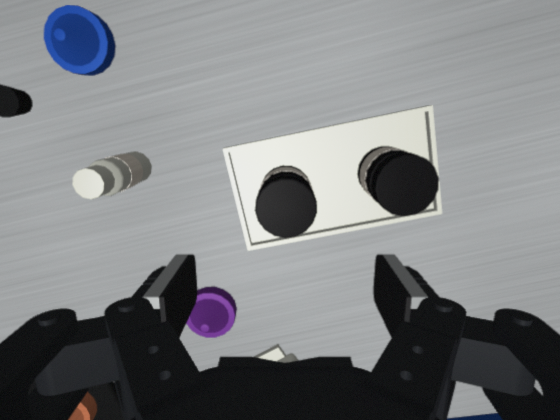

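Both jars stand on the tray floor (lid tops at 69.7 mm). Now vial A.

```bash
python3 -m crank '[[[0.005,-0.0336,0],[0,0,0],0.075],[[0.005,-0.0336,0],[0,0,0],0.075],[[0.005,-0.0336,0],[0,0,0],0.075],[[0.005,-0.0336,0],[0,0,0],0.07],[[0,0,0],[0,0,0],0.065],[[0,0,0.03],[0,0,0],0.06],[[0,0,0],[0,0,0],0.06],[[0,0,0],[0,0,0],0.06]]'
python3 - <<'E'
from h import *
c=bot.calibration('wrist');print(bot.get_obs()['eef_pos'])
p,d=bot.read_camera('wrist'); cv2.imwrite('pics/w13.png',p[...,::-1]); X=cloud(c,d)
mm=(np.hypot(X[...,0]-.441,X[...,1]-.1515)<.03)&(X[...,2]>.07)&(X[...,2]<.09)
print(mm.sum(),X[mm][:,2].mean(),cv2.minEnclosingCircle(X[mm][:,:2].astype(np.float32)))
E
```

```text
t: 26.7
eef_pos: [0.4413, 0.1528, 0.1536]
tool_rot: [-0.0, 0.12, 0.993, -0.0]
contact_force: [0.2, 0.3, 0.3]
gripper_width: 0.705
[0.44126329 0.15275129 0.15361219]
1011 0.079409768991822 ((0.44046202301979065, 0.15174616873264313), 0.01109095849096775)
```

View pics/w13.png

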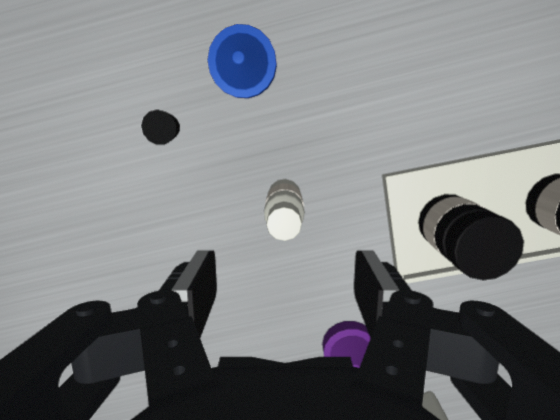

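```bash
python3 -m crank '[[[0.0005,-0.001,0.03],[0,0,0],0.06],[[0,0,0.03],[0,0,0],0.06],[[0,0,0.03],[0,0,0],0.06],[[0,0,0.0255],[0,0,0],0.055],[[0,0,0],[0,0,0],0.055],[[0,0,0],[0,0,0],0.055]]' 25; python3 -m crank '[[[0,0,0],[0,0,0],0.018],[[0,0,0],[0,0,0],0.018],[[0,0,0],[0,0,0],0.018],[[0,0,0],[0,0,0],0.018],[[0,0,0],[0,0,0],0.018],[[0,0,0],[0,0,0],0.018]]' 30
```

```text
t: 27.5
eef_pos: [0.4412, 0.1519, 0.039]
tool_rot: [0.001, 0.12, 0.993, 0.0]
contact_force: [0.6, -0.2, 0.1]
gripper_width: 0.644
t: 28.25
eef_pos: [0.4411, 0.152, 0.0391]
tool_rot: [0.001, 0.12, 0.993, 0.001]
contact_force: [-0.6, -0.2, 6.6]
gripper_width: 0.318
```

```bash
python3 -m crank '[[[0,0,-0.015],[0,0,0],0.018],[[0,0,-0.03],[0,0,0],0.018],[[0,0,-0.045],[0,0,0],0.018],[[0,0,-0.04],[0,0,0],0.018],[[0,0,0],[0,0,0],0.018]]'
python3 -m crank '[[[-0.0175,-0.0423,0],[0,0,0],0.018],[[-0.0175,-0.0423,0],[0,0,0],0.018],[[-0.0175,-0.0423,0],[0,0,0],0.018],[[-0.0175,-0.0423,0],[0,0,0],0.018],[[-0.0175,-0.0423,0],[0,0,0],0.018],[[-0.0175,-0.0423,0],[0,0,0],0.018],[[-0.0175,-0.0423,0],[0,0,0],0.018],[[-0.0175,-0.0423,0],[0,0,0],0.018],[[-0.0175,-0.0423,0],[0,0,0],0.018],[[-0.0175,-0.0423,0],[0,0,0],0.018]]'
python3 -m crank '[[[0,0,0],[0,0,0],0.018],[[0,0,0],[0,0,0],0.018]]'
python3 - <<'E'
from h import *
c=bot.calibration('wrist');o=bot.get_obs();print(o['eef_pos'],o['q'])
p,d=bot.read_camera('wrist'); cv2.imwrite('pics/w14.png',p[...,::-1])
import pickle; pickle.dump((c,d),open('pics/w14.pkl','wb'))
E
```

```text
t: 28.88
eef_pos: [0.4422, 0.1523, 0.1716]
tool_rot: [0.003, 0.12, 0.993, 0.002]
contact_force: [-0.3, -0.0, -0.7]
gripper_width: 0.317
t: 30.12
eef_pos: [0.5089, -0.3021, 0.1674]
tool_rot: [-0.001, 0.12, 0.993, 0.0]
contact_force: [0.6, 0.8, 0.4]
gripper_width: 0.32
t: 30.38
eef_pos: [0.5087, -0.3003, 0.1673]
tool_rot: [-0.001, 0.12, 0.993, 0.0]
contact_force: [0.7, 0.7, -0.1]
gripper_width: 0.32
[ 0.50871767 -0.30029672  0.1672919 ] [ 0.03766607  0.46535691  0.51557109  1.86186539 -0.28894771  0.89056358
  2.02143525]
```

View pics/w14.png

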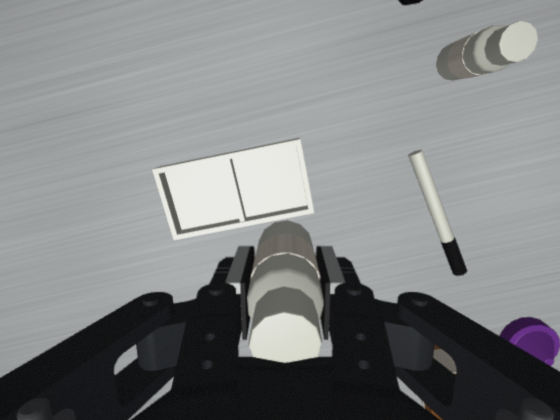

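The vial is held upright. The rack's rim corners are near (154,170), (301,140), (313,212) and (177,239).

```bash
python3 - <<'E'
from h import *
import pickle
c,d=pickle.load(open('pics/w14.pkl','rb')); im=cv2.imread('pics/w14.png'); g=cv2.cvtColor(im,cv2.COLOR_BGR2GRAY)
P=plane(c,[(154,170),(301,140),(313,212),(177,239)],.018)
print(P.round(4),[np.linalg.norm(P[i]-P[i-1]).round(4) for i in range(4)],'centre',P.mean(0), 'diag',(P[0]+P[2])/2)
y=(P[1]-P[0]+P[2]-P[3]); y/=np.linalg.norm(y); print('ydir',y)
for s in(-.033,.033): print(s,P.mean(0)+s*y)
E
```

```text
[[ 0.4625 -0.3981  0.018 ]
 [ 0.4676 -0.2769  0.018 ]
 [ 0.5279 -0.2806  0.018 ]
 [ 0.5235 -0.3988  0.018 ]] [np.float64(0.061), np.float64(0.1212), np.float64(0.0604), np.float64(0.1183)] centre [ 0.49537896 -0.338612    0.018     ] diag [ 0.4952021  -0.33934234  0.018     ]
ydir [0.03922705 0.99923032 0.        ]
-0.033 [ 0.49408447 -0.3715866   0.018     ]
0.033 [ 0.49667346 -0.3056374   0.018     ]
```

```bash
python3 -m crank '[[[-0.0013,-0.0363,0],[0,0,0],0.018],[[-0.0013,-0.0363,0],[0,0,0],0.018],[[0,0,0],[0,0,0],0.018],[[0,0,0.03],[0,0,0],0.018],[[0,0,0.03],[0,0,0],0.018],[[0,0,0],[0,0,0],0.018],[[0,0,0],[0,0,0],0.018]]'
python3 - <<'E'
from h import *
c=bot.calibration('wrist');o=bot.get_obs();print(o['eef_pos'])
p,d=bot.read_camera('wrist'); cv2.imwrite('pics/w15.png',p[...,::-1])
p,d=bot.read_camera('scene'); cv2.imwrite('pics/s15.png',cv2.resize(p[100:240,80:270,::-1],None,fx=4,fy=4))
E
```

```text
t: 31.3
eef_pos: [0.4954, -0.3715, 0.1089]
tool_rot: [0.0, 0.119, 0.993, 0.0]
contact_force: [-0.1, -0.9, -0.5]
gripper_width: 0.314
[ 0.49543464 -0.37145328  0.10891611]
```

View pics/s15.png

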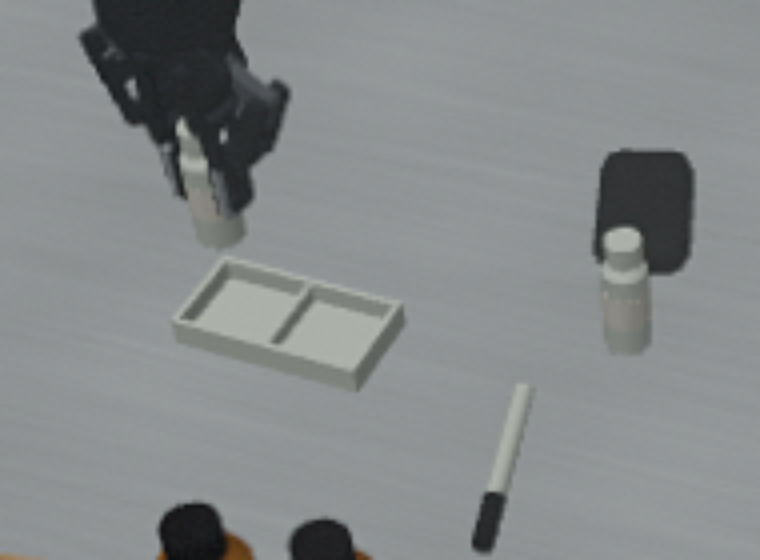

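The vial is vertical once the camera's perspective is accounted for (the lean points at the vanishing point). It hangs over the left bay. Lowering.

```bash
python3 -m crank '[[[0.001,0,0.025],[0,0,0],0.018],[[0,0,0.02],[0,0,0],0.018],[[0,0,0.01],[0,0,0],0.018],[[0,0,0.005],[0,0,0],0.018],[[0,0,0.003],[0,0,0],0.018],[[0,0,0],[0,0,0],0.018],[[0,0,0],[0,0,0],0.018]]'
```

```text
t: 32.28
eef_pos: [0.4939, -0.3722, 0.0454]
tool_rot: [0.0, 0.12, 0.993, -0.0]
contact_force: [0.3, -0.0, 0.2]
gripper_width: 0.315
```

```bash
python3 -m crank '[[[0,0,0.0015],[0,0,0],0.018],[[0,0,0.001],[0,0,0],0.018],[[0,0,0],[0,0,0],0.018]]'; python3 -m crank '[[[0,0,0.001],[0,0,0],0.018],[[0,0,0],[0,0,0],0.018]]'
```

```text
t: 32.65
eef_pos: [0.4938, -0.3721, 0.0432]
tool_rot: [0.0, 0.12, 0.993, 0.0]
contact_force: [-1.2, 1.5, 5.7]
gripper_width: 0.315
t: 32.9
eef_pos: [0.4939, -0.3721, 0.0431]
tool_rot: [0.001, 0.12, 0.993, 0.0]
contact_force: [-3.0, 4.3, 14.5]
gripper_width: 0.319
```

```bash
python3 -m crank '[[[0,0,-0.0015],[0,0,0],0.026],[[0,0,0],[0,0,0],0.036],[[0,0,0],[0,0,0],0.05],[[0,0,0],[0,0,0],0.05],[[0,0,-0.02],[0,0,0],0.05],[[0,0,-0.04],[0,0,0],0.05],[[0,0,-0.05],[0,0,0],0.06],[[0,0,-0.03],[0,0,0],0.07],[[0,0,0],[0,0,0],0.07],[[0,0,0],[0,0,0],0.07]]'
python3 - <<'E'
from h import *
c=bot.calibration('wrist');print(bot.get_obs()['eef_pos'])
p,d=bot.read_camera('wrist'); cv2.imwrite('pics/w16.png',p[...,::-1]); X=cloud(c,d)
for a,b in((.494,-.372),(.438,-.1455)):
    mm=(np.hypot(X[...,0]-a,X[...,1]-b)<.03)&(X[...,2]>.074)&(X[...,2]<.09)
    if mm.sum(): print(mm.sum(),X[mm][:,2].mean(),cv2.minEnclosingCircle(X[mm][:,:2].astype(np.float32)))
E
```

```text
t: 34.15
eef_pos: [0.4934, -0.3716, 0.1831]
tool_rot: [0.0, 0.12, 0.993, 0.0]
contact_force: [0.4, 0.6, -0.2]
gripper_width: 0.817
[ 0.4933993  -0.37160468  0.18313463]
816 0.0834097592667406 ((0.49307629466056824, -0.3719996213912964), 0.011005795560777187)
```

View pics/w16.png

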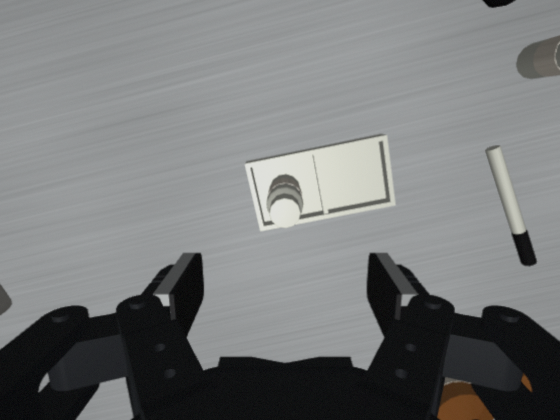

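Vial A stands in the left bay (cap top at 83.4 mm). Now vial B.

```bash
python3 -m crank '[[[0.0179,0.0343,0],[0,0,0],0.07],[[0.0179,0.0343,0],[0,0,0],0.07],[[0.0179,0.0343,0],[0,0,0],0.07],[[0.0179,0.0343,0],[0,0,0],0.07],[[0.0179,0.0343,0],[0,0,0],0.07],[[0.0179,0.0343,0],[0,0,0],0.06],[[0,0,0],[0,0,0],0.06],[[0,0,0.03],[0,0,0],0.06],[[0,0,0],[0,0,0],0.06],[[0,0,0],[0,0,0],0.06]]'
python3 - <<'E'
from h import *
c=bot.calibration('wrist');print(bot.get_obs()['eef_pos'])
p,d=bot.read_camera('wrist'); cv2.imwrite('pics/w17.png',p[...,::-1]); X=cloud(c,d)
mm=(np.hypot(X[...,0]-.438,X[...,1]+.146)<.03)&(X[...,2]>.07)&(X[...,2]<.09)
print(mm.sum(),X[mm][:,2].mean(),cv2.minEnclosingCircle(X[mm][:,:2].astype(np.float32)))
E
```

```text
t: 35.45
eef_pos: [0.4384, -0.1474, 0.1532]
tool_rot: [-0.0, 0.121, 0.993, -0.0]
contact_force: [-0.4, 1.0, -0.1]
gripper_width: 0.706
[ 0.43839163 -0.14736346  0.15321695]
1023 0.0793966140337684 ((0.43747982382774353, -0.14588606357574463), 0.011099042370915413)
```

View pics/w17.png

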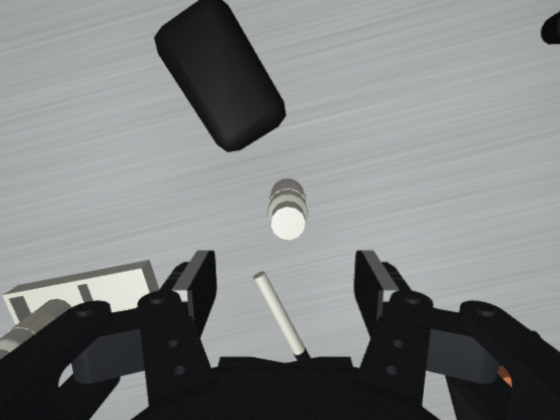

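```bash
python3 -m crank '[[[0.001,0.001,0.03],[0,0,0],0.06],[[0,0,0.03],[0,0,0],0.06],[[0,0,0.03],[0,0,0],0.06],[[0,0,0.0245],[0,0,0],0.055],[[0,0,0],[0,0,0],0.055],[[0,0,0],[0,0,0],0.055]]' 25; python3 -m crank '[[[0,0,0],[0,0,0],0.018],[[0,0,0],[0,0,0],0.018],[[0,0,0],[0,0,0],0.018],[[0,0,0],[0,0,0],0.018],[[0,0,0],[0,0,0],0.018],[[0,0,0],[0,0,0],0.018]]' 30
python3 -m crank '[[[0,0,-0.015],[0,0,0],0.018],[[0,0,-0.03],[0,0,0],0.018],[[0,0,-0.045],[0,0,0],0.018],[[0,0,-0.04],[0,0,0],0.018],[[0,0,0],[0,0,0],0.018],[[0,0,0],[0,0,0],0.018]]'
```

```text
t: 36.25
eef_pos: [0.4385, -0.1457, 0.0395]
tool_rot: [0.001, 0.12, 0.993, -0.0]
contact_force: [0.8, 0.2, -0.1]
gripper_width: 0.645
t: 37.0
eef_pos: [0.4385, -0.1454, 0.0396]
tool_rot: [0.001, 0.12, 0.993, 0.0]
contact_force: [-0.6, 0.9, 7.1]
gripper_width: 0.316
t: 37.75
eef_pos: [0.4373, -0.1449, 0.1686]
tool_rot: [0.0, 0.12, 0.993, 0.0]
contact_force: [-0.3, 0.4, -1.1]
gripper_width: 0.315
```

```bash
python3 -m crank '[[[-0.0192,-0.0284,0],[0,0,0],0.018],[[-0.0192,-0.0284,0],[0,0,0],0.018],[[-0.0192,-0.0284,0],[0,0,0],0.018],[[-0.0192,-0.0284,0],[0,0,0],0.018],[[-0.0192,-0.0284,0],[0,0,0],0.018],[[0,0,0],[0,0,0],0.018],[[0,0,0.03],[0,0,0],0.018],[[0,0,0.03],[0,0,0],0.018],[[0,0,0],[0,0,0],0.018],[[0,0,0],[0,0,0],0.018]]'
python3 - <<'E'
from h import *
o=bot.get_obs();print(o['eef_pos'])
p,d=bot.read_camera('wrist'); cv2.imwrite('pics/w18.png',p[...,::-1])
E
```

```text
t: 39.0
eef_pos: [0.497, -0.3058, 0.1089]
tool_rot: [-0.0, 0.12, 0.993, 0.0]
contact_force: [0.3, -0.4, 0.2]
gripper_width: 0.319
[ 0.49699358 -0.30584161  0.1088712 ]
```

View pics/w18.png

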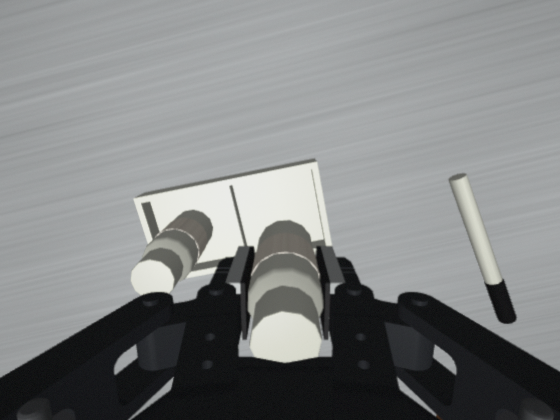

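The linkage beside the left finger could come close to vial A on the way down. I'll turn the jaws about 95° so they close along the rack's x instead. First, one test row to check which way joint 7 goes.

```bash
python3 -m crank '[[[0,0,0],[0,0,-10.5],0.018],[[0,0,0],[0,0,0],0.018]]'; python3 -c "
from station import bot
o=bot.get_obs();print(o['q'],o['tool_rot'])"
```

```text
t: 39.3
eef_pos: [0.4976, -0.3064, 0.1097]
tool_rot: [0.001, 0.03, 1.0, -0.0]
contact_force: [-0.3, 1.0, 0.5]
gripper_width: 0.316
[ 0.10087085  0.52817607  0.45559901  1.91571673 -0.32588622  0.76811929
  2.2509647 ] [ 1.07736070e-03  2.95019167e-02  9.99564132e-01 -1.50974221e-04]
```

Joint 7 rises with negative turns, so I turn positive by 88° instead (jaws along rack x, camera away from vial A).

```bash
python3 -m crank '[[[0,0,0],[0,0,9.8],0.018],[[0,0,0],[0,0,9.8],0.018],[[0,0,0],[0,0,9.8],0.018],[[0,0,0],[0,0,9.8],0.018],[[0,0,0],[0,0,9.8],0.018],[[0,0,0],[0,0,9.8],0.018],[[0,0,0],[0,0,9.8],0.018],[[0,0,0],[0,0,9.8],0.018],[[0,0,0],[0,0,9.8],0.018],[[0,0,0],[0,0,0],0.018]]'; python3 -m crank '[[[0,0,0],[0,0,0],0.018],[[0,0,0],[0,0,0],0.018]]'; python3 - <<'E'
from h import *
from scipy.spatial.transform import Rotation as R
o=bot.get_obs();print(o['q'],o['eef_pos']); w,x,y,z=o['tool_rot']; print(R.from_quat([x,y,z,w]).as_matrix().round(3))
p,d=bot.read_camera('wrist'); cv2.imwrite('pics/w19.png',p[...,::-1])
E
```

```text
t: 40.55
eef_pos: [0.4975, -0.3058, 0.1089]
tool_rot: [0.0, 0.717, 0.698, -0.0]
contact_force: [-0.7, -0.7, -0.7]
gripper_width: 0.319
t: 40.8
eef_pos: [0.4971, -0.3061, 0.1087]
tool_rot: [0.0, 0.716, 0.698, 0.0]
contact_force: [0.3, -0.2, -1.3]
gripper_width: 0.319
[-0.16845973  0.65602548  0.85670133  1.93280061 -0.65625706  0.857539
  1.0136376 ] [ 0.49714273 -0.30606895  0.10873105]
[[ 0.025  1.     0.001]
 [ 1.    -0.025  0.   ]
 [ 0.     0.001 -1.   ]]
```

View pics/w19.png

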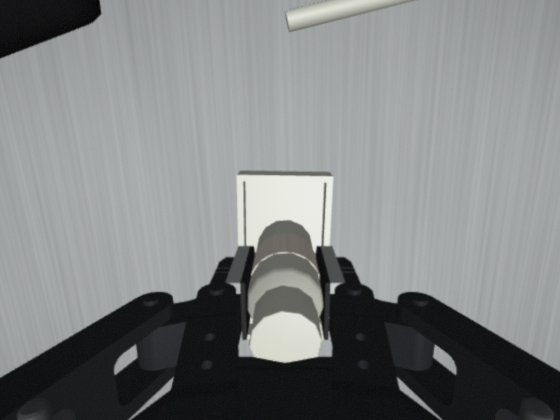

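Aligned and centred over the right bay. Lowering.

```bash
python3 -m crank '[[[0,0,0.025],[0,0,0],0.018],[[0,0,0.02],[0,0,0],0.018],[[0,0,0.01],[0,0,0],0.018],[[0,0,0.005],[0,0,0],0.018],[[0,0,0.0025],[0,0,0],0.018],[[0,0,0],[0,0,0],0.018],[[0,0,0],[0,0,0],0.018]]'; python3 -m crank '[[[0,0,0.0015],[0,0,0],0.018],[[0,0,0.001],[0,0,0],0.018],[[0,0,0],[0,0,0],0.018]]'
```

```text
t: 41.72
eef_pos: [0.4973, -0.3062, 0.0464]
tool_rot: [0.0, 0.716, 0.698, 0.0]
contact_force: [-0.6, -0.5, -0.4]
gripper_width: 0.316
t: 42.1
eef_pos: [0.4971, -0.306, 0.0437]
tool_rot: [0.0, 0.716, 0.698, 0.0]
contact_force: [-0.5, 0.5, 2.8]
gripper_width: 0.318
```

```bash
python3 -m crank '[[[0,0,0.0008],[0,0,0],0.018],[[0,0,0],[0,0,0],0.018]]'; python3 -m crank '[[[0,0,-0.001],[0,0,0],0.026],[[0,0,0],[0,0,0],0.036],[[0,0,0],[0,0,0],0.05],[[0,0,0],[0,0,0],0.05],[[0,0,-0.02],[0,0,0],0.05],[[0,0,-0.04],[0,0,0],0.05],[[0,0,-0.05],[0,0,0],0.06],[[0,0,-0.04],[0,0,0],0.06],[[0,0,0],[0,0,0],0.06],[[0,0,0],[0,0,0],0.06]]'
python3 - <<'E'
from h import *
c=bot.calibration('wrist');print(bot.get_obs()['eef_pos'])
p,d=bot.read_camera('wrist'); cv2.imwrite('pics/w20.png',p[...,::-1]); X=cloud(c,d)
for a,b in((.494,-.372),(.497,-.306)):
    mm=(np.hypot(X[...,0]-a,X[...,1]-b)<.03)&(X[...,2]>.074)&(X[...,2]<.09)
    if mm.sum(): print(mm.sum(),X[mm][:,2].mean(),cv2.minEnclosingCircle(X[mm][:,:2].astype(np.float32)))
p,d=bot.read_camera('scene'); cv2.imwrite('pics/s20.png',p[...,::-1])
p,d=bot.read_camera('top'); cv2.imwrite('pics/t20.png',p[...,::-1]); X=cloud(bot.calibration('top'),d)
for n,a,b,z0,z1 in(('jA',.497,.366,.06,.08),('jB',.4925,.278,.06,.08),('cone',.665,.004,.036,.06)):
    mm=(np.hypot(X[...,0]-a,X[...,1]-b)<.04)&(X[...,2]>z0)&(X[...,2]<z1)
    if mm.sum(): print(n,X[mm].mean(0).round(4))
E
```

```text
t: 42.35
eef_pos: [0.4971, -0.3062, 0.0436]
tool_rot: [0.0, 0.716, 0.698, 0.0]
contact_force: [-3.1, 2.9, 10.6]
gripper_width: 0.32
t: 43.6
eef_pos: [0.4969, -0.3057, 0.194]
tool_rot: [-0.0, 0.716, 0.698, 0.0]
contact_force: [-0.1, -0.2, -0.9]
gripper_width: 0.701
[ 0.49690519 -0.30572563  0.19399205]
696 0.08304050248055343 ((0.4934110641479492, -0.3716419041156769), 0.011288933455944061)
741 0.08352434279846409 ((0.4963364899158478, -0.30557963252067566), 0.010986867360770702)
jA [0.4943 0.3638 0.0684]
jB [0.49   0.2772 0.0687]
cone [0.6633 0.0026 0.0398]
```

View pics/w20.png

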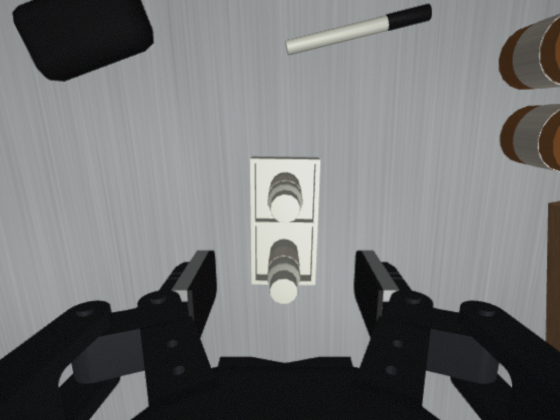

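View pics/s20.png

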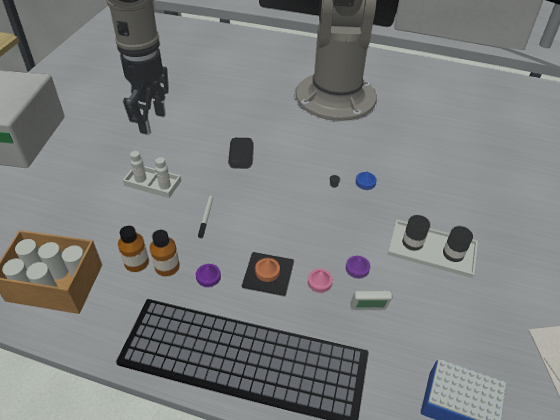

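The views show one vial upright in each bay (wrist (286,205) and (284,290)), both jars upright in the tray (scene (417,232) and (459,243)), and the copper cone mid-pad (scene (267,267)). The gripper is clear of everything, so I'm handing in.

```bash
python3 -c "
from station import bot
print(bot.hand_in())"
```

```text
the job is handed in; nothing more can be done
None
```

The job is done and handed in at about 44 s of the 115 s allowed. I set the copper cone on the pad first, then put both jars in the tray and one vial in each rack bay. Everything was lowered until it touched before I let go.

My last checks, from the wrist, top and scene cameras, found nothing failed:
- **Cone:** flange down on the pad, about 3 mm from its centre.
- **Jars:** upright on the tray floor, lid tops near 70 mm, about 43–45 mm either side of the middle.
- **Vials:** upright on the bay floors, cap tops at 83–83.5 mm, about 33 mm either side of the rack's middle.
- **Gripper:** about 180 mm above the bench and touching nothing.

**Camera disagreement:** the scene camera read x about 5–7 mm farther out than the wrist and top cameras. Those two agreed to within about 2–3 mm, so I worked from the wrist readings. I gave the scene camera's x no weight; it served only as a visual check.

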